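Put the flat battery pack into the spring-gate charger

TASK

The orange battery pack is flat: put it into the white charging dock. Holding the pack level, push the dock's yellow spring gate back with the plain end of the pack, lower the pack behind the black stop all the way onto the bed, and only then let go, so that the gate springs forward and clamps it straight with its copper contacts against the stop. Leave the grey pack where it lies.

Things in the scene. Friction and masses are not known exactly. Their poses are not given: they have to be found in the camera images.
- orange_pack_center (a point): Centre of the loose orange battery pack, a block 68 mm long (x), 36 wide (y), 40 high (z), about 160 g, lying flat on the table. The last 14 mm at its +x end are black with copper contacts; the -x end is plain orange. It starts with its contacts pointing roughly away from the robot. Grip it across its 36 mm width.
- dock_stop (a point): White fixed charging dock: point on its bed at the foot of the black stop's inner face, mid-width. x points from gate to stop, z up. Bed: 20 mm above the table, 78 wide, no side walls. Stop: x 0 to 12 mm, 56 wide, 15 high above the bed, copper strip on top. White housing behind the gate: x -132 to -106, 46 high. Seated pack centre: x -34, y 0, z 20 mm, contacts to +x (roughly away from the robot).
- gate (a joint): Travel of the yellow spring gate (m) towards the dock's -x: 0 shut, 0.030 fully back; spring 4 N at 0, 10 N at 0.030. Upright plate 66 mm wide, top 50 mm above the bed, front face at dock x = -60 mm when shut. Push it with the pack's plain end, the pack's underside 20 mm above the bed so that it clears the stop; about 0.018 lets it down. Reads 0.008 with the pack clamped.
- grey_pack_center (a point): Centre of the loose grey battery pack, a bystander of the same shape and size as the orange one with the same black, copper-contact +x end, lying flat on the table. Leave it alone.
There are look-alikes about, which are no part of the job. Of the things like the part that bears orange_pack_center, leave any that is green; of the rest the smaller one is meant.

How it is judged:
On the way, in this order (a step that is already met when the one before it is completed fails the run):
1. the held orange pack, still above the seat, has pushed the spring gate back (value of joint gate above 0.0085 m and z of orange_pack_center in the frame of dock_stop above 0.028 m and horizontal distance between orange_pack_center and dock_stop below 0.08 m and contact force between the fingers and orange_pack above 0.5 N), for 0.1 s.
2. the pack is lowered onto the bed between gate and stop, still held (z of orange_pack_center in the frame of dock_stop below 0.026 m and x of orange_pack_center in the frame of dock_stop below -0.03 m and contact force between the fingers and orange_pack above 0.5 N and y of orange_pack_center in the frame of dock_stop between -0.018 and 0.018 m), for 0.1 s.
At the end, for the whole second after the job is handed in: The orange pack lies level (within 6 degrees) on the dock's bed (within 5 mm), its contacts end against the stop (within 6 mm along the dock, 15 mm across it, 10 degrees of yaw), clamped at rest by the spring gate, which stands 5 to 12.5 mm open (x of orange_pack_center in the frame of dock_stop between -0.04 and -0.028 m and y of orange_pack_center in the frame of dock_stop between -0.015 and 0.015 m and z of orange_pack_center in the frame of dock_stop between 0.015 and 0.025 m and x of dock_stop in the frame of orange_pack_center above 0 m and angle between the x axis of orange_pack_center and the x axis of dock_stop, either way round below 0.18 rad and angle between orange_pack_center's own z axis and vertical below 0.1 rad and value of joint gate between 0.005 and 0.0125 m and linear speed of orange_pack below 0.01 m/s); the robot touches nothing.
It fails at once if the grey pack is moved by more than 30 mm (distance of grey_pack_center from where it was at the start of the episode above 0.03 m).
It also fails if it takes over 40 s, if anything falls off the work surface, if the arm or the gripper's body presses on something with over 40 N, if the wrist force passes 120 N, or if a joint passes its speed limit or range.

ROBOT

A 6-joint arm with a two-finger parallel gripper is mounted at the origin on the work surface. World frame = base frame: x ahead of the robot, y to its left, z up, the work surface at z = 0. Lengths are in m, angles in rad, forces in N, time in s.
With the tool pointing down it reaches from about 0.375 to 0.975 m from the base axis. Payload 3.8 kg.
Tool frame: the origin (TCP) lies midway between the tips of the shut fingers; the grasp point (between the pads) lies 19 mm behind it; z points along the fingers, y is the line along which they close (so a half turn about z gives the same grasp; the last joint's range is limited). The gripper opens to 88 mm and grips with 3 to 60 N. Pads are 18 mm wide; open, the fingers measure 123 mm over their backs; the gripper's body (75 mm by 187 mm) begins 45 mm behind the grasp point.
Start: joints at [1.1, 0.264, 1.604, -0, 1.274, -0.037], TCP at [0.284, 0.612, 0.208] pointing down, gripper open.
Joint ranges: [-2.63, 2.63], [-0.94, 2.18], [0.31, 2.57], [-1.31, 4.45], [0, 2.66], [-2.55, 2.55]. Speed limits (rad/s): [2.57, 2.57, 3.14, 3.14, 3.14, 3.14].

INTERFACE

Orientations are given as a rotation vector (axis times angle).
In Python, from cell import manip, inverse_kinematics, cams, order gives the robot as it stands. Calls block until the motion is done:
- manip.move_pose(position, orientation): joint-space move of the TCP to a pose.
- manip.move_linear(position, rate=0.15, rot=None): straight line of the TCP; rot=None keeps the orientation; rate is the mean speed in m/s.
- manip.set_joints(angles): joint-space move.
- manip.set_gripper(opening, force=None): finger opening in m; force is the grip in N (None keeps the last); returns when the fingers have stopped.
- manip.dwell(seconds).
- inverse_kinematics(position, orientation): joint angles nearest the present ones, or None.
- manip.state(): the state.
- cams.capture(name): name is "side" or "top"; returns a dict with "image" (480x640x3 uint8, blue, green, red), "z_map" (480x640 float32, m along the optical axis (not along the pixel's ray), 0 where there is no reading), "intrinsics" (3x3 intrinsics, pixels), "position" and "orientation" of the camera in the world. Camera axes: x right, y down, z forward; pixel columns grow to the right and rows downward; lengths in m; the calibration is good to about 2 mm. A picture is of the moment at which its call begins.
A pose or a line that the arm cannot do raises manip.IKError and nothing moves.
- order.close_job(): hands the job in; it is judged then, once.
The state is a dict: "clock": time; "joint_pos": joint angles; "joint_velocities": joint speeds; "tau": joint torques, N m; "tool_pos": TCP position; "tcp_rot": TCP orientation; "contact_force": force on the tool from outside, world axes, zero at the start; "moment": the same for the moment, N m; "gripper_width": finger opening in m; "grasp_force": force on a finger pad.
Only numpy, scipy, OpenCV 4.12 (cv2) and the standard library are available. Lean on these libraries where they do the work, as an engineer would, in place of code of your own. Each camera call takes 0.05 s, during which the arm holds its last target. There are 200 camera calls.

## Working session

There is one attempt and no reset: what is moved stays moved. The work goes in short steps, each a Python script; the robot and the scene stay as the last script left them, time stands still between calls to the robot, and variables do not carry over. Pictures are saved under pics/ and viewed, at most 10 in all, crops included, and the job is handed in when it is done.

```bash
mkdir -p pics; ls
python3 - <<'E'
from cell import manip,cams
import cv2,numpy as np
for n in("top","side"):
    c=cams.capture(n); cv2.imwrite(f"pics/{n}0.png",c["image"]); np.savez(f"{n}0.npz",**c)
    print(n,c["position"],c["orientation"],c["intrinsics"].tolist() if hasattr(c["intrinsics"],"tolist") else c["intrinsics"],(c["z_map"]>0).mean())
s=manip.state();print(s["clock"],s["tool_pos"],s["tcp_rot"],s["gripper_width"])
E
```

```text
pics
top [ 0.39974573 -0.02435522  0.93972655] [-2.13965663  2.09749887 -0.20607004] [[581.8241152883162, 0.0, 326.52641406987493], [0.0, 581.8241152883162, 252.32999848910094], [0.0, 0.0, 1.0]] 0.9960026041666666
side [ 0.37674578 -0.53705873  0.65968231] [-2.35986819  0.39036123 -0.15111123] [[466.6048395303529, 0.0, 321.0061908249177], [0.0, 466.6048395303529, 233.56702741542927], [0.0, 0.0, 1.0]] 0.9960221354166666
0.1 [0.28336768 0.6118414  0.2067062 ] [-0.67593478 -3.067476    0.00313967] 0.08808351440954255
```

View pics/top0.png

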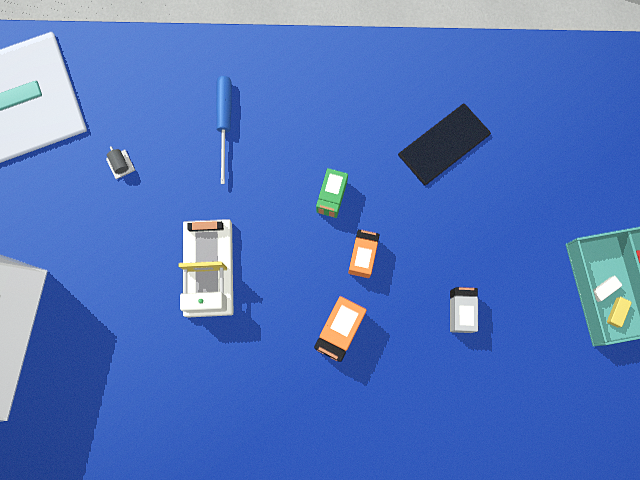

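View pics/side0.png

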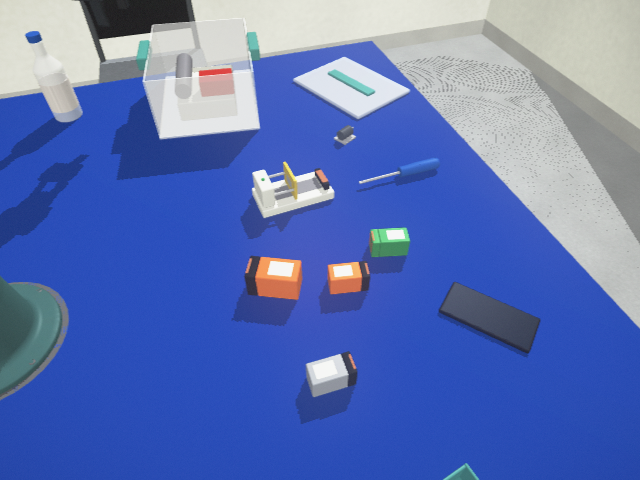

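Candidates, in top-view pixels: the small orange pack at (364,254), a larger orange pack at (341,328), a green one at (332,193), and the grey bystander at (464,310). Leaving out the green one, the smaller is (364,254), and its black contacts face away from the robot as described. The dock is at (207,268), with its stop at (205,226) and its gate at (202,265). Next I'll make the enlarged crop and measure.

```bash
cat > h.py <<'E'
import numpy as np,cv2
from scipy.spatial.transform import Rotation as R
def cloud(c):
    K=c["intrinsics"];v,u=np.mgrid[:480,:640];z=c["z_map"]
    P=np.stack([(u-K[0,2])/K[0,0]*z,(v-K[1,2])/K[1,1]*z,z],-1)
    W=P@R.from_rotvec(c["orientation"]).as_matrix().T+c["position"]; W[z==0]=np.nan
    return W
def ray(c,uv):
    K=c["intrinsics"];d=R.from_rotvec(c["orientation"]).as_matrix()@np.array([(uv[0]-K[0,2])/K[0,0],(uv[1]-K[1,2])/K[1,1],1.])
    return c["position"],d
def onplane(c,uv,z):
    o,d=ray(c,uv);return o+d*(z-o[2])/d[2]
def tri(c1,a,c2,b):
    o1,d1=ray(c1,a);o2,d2=ray(c2,b)
    s=np.linalg.lstsq(np.stack([d1,-d2],1),o2-o1,rcond=None)[0]
    p,q=o1+s[0]*d1,o2+s[1]*d2
    return (p+q)/2,np.linalg.norm(p-q)
E
python3 - <<'E'
from h import *
T=dict(np.load("top0.npz"));S=dict(np.load("side0.npz"))
im=T["image"];a=cv2.resize(im[150:380,165:395],(400,400),interpolation=cv2.INTER_CUBIC)
b=cv2.resize(S["image"][140:310,235:405],(400,400),interpolation=cv2.INTER_CUBIC)
cv2.imwrite("pics/crop.png",np.hstack([a,b]))
def comps(c,lo,hi,n):
    h=cv2.cvtColor(c["image"],cv2.COLOR_BGR2HSV);m=cv2.inRange(h,lo,hi)
    k,l,st,ce=cv2.connectedComponentsWithStats(m)
    return [(i,st[i].tolist(),ce[i].round(1).tolist()) for i in range(1,k) if st[i,4]>n],l
for c,n in((T,"top"),(S,"side")):
    W=cloud(c)
    print(n,"table z",np.nanmedian(W[400:440,300:400,2]))
    for nm,lo,hi in(("orange",(5,150,100),(15,255,255)),("yellow",(20,120,100),(33,255,255)),("copper",(3,60,60),(14,170,240))):
        L,l=comps(c,lo,hi,15)
        for i,st,ce in L:
            P=W[l==i];P=P[~np.isnan(P[:,0])];print(nm,st,ce,"med",np.median(P,0).round(4),"zmax",np.percentile(P[:,2],[5,50,95]).round(4))
# white labels on pack / grey pack
    for nm,lo,hi in(("white",(0,0,200),(180,40,255)),):
        L,l=comps(c,lo,hi,40)
        for i,st,ce in L:
            P=W[l==i];P=P[~np.isnan(P[:,0])];print(nm,st,ce,np.median(P,0).round(4))
E
```

```text
top table z -0.000729981908203281
orange [356, 237, 22, 12, 33] [368.1, 240.3] med [ 0.5994 -0.0895  0.0385] zmax [0.0361 0.0385 0.0406]
orange [353, 244, 23, 27, 126] [364.9, 257.0] med [ 0.5704 -0.0864  0.0394] zmax [0.0368 0.0394 0.0418]
orange [349, 267, 22, 11, 95] [358.9, 273.0] med [ 0.5472 -0.0736  0.03  ] zmax [0.0097 0.03   0.0396]
orange [329, 304, 31, 34, 82] [342.5, 323.8] med [ 0.4629 -0.0432  0.052 ] zmax [0.0495 0.052  0.0543]
orange [345, 305, 14, 7, 18] [351.5, 308.2] med [ 0.489  -0.0617  0.051 ] zmax [0.0485 0.051  0.0542]
orange [320, 311, 46, 40, 95] [346.3, 335.1] med [ 0.4422 -0.0586  0.0511] zmax [0.0486 0.0511 0.0541]
yellow [179, 262, 48, 9, 165] [204.6, 267.0] med [0.5475 0.1636 0.0589] zmax [0.0278 0.0589 0.0703]
yellow [607, 297, 24, 30, 359] [619.0, 312.1] med [ 0.4944 -0.4865  0.0193] zmax [0.0087 0.0193 0.0224]
copper [319, 209, 5, 5, 19] [320.7, 210.9] med [ 0.6495 -0.0106  0.0213] zmax [0.0093 0.0213 0.0325]
copper [329, 212, 5, 5, 21] [331.1, 213.8] med [ 0.6452 -0.0278  0.0204] zmax [0.009  0.0204 0.0311]
copper [193, 222, 24, 8, 169] [203.6, 225.
[... 2692 characters left out ...]
.7494]
white [497, 54, 28, 27, 191] [511.3, 66.8] [ 2.378   1.6999 -0.7492]
white [295, 57, 114, 61, 3112] [351.5, 86.6] [0.8223 0.5318 0.0107]
white [539, 97, 11, 14, 50] [544.3, 102.9] [ 2.309   1.2685 -0.7475]
white [252, 170, 82, 47, 1484] [284.8, 195.4] [0.5186 0.1378 0.0207]
white [295, 172, 20, 11, 120] [304.8, 176.6] [0.5896 0.2011 0.0207]
white [359, 172, 38, 11, 44] [376.4, 177.0] [0.7347 0.1559 0.0161]
white [386, 230, 19, 10, 156] [395.0, 234.1] [ 0.6892 -0.0302  0.041 ]
white [268, 261, 26, 16, 320] [280.3, 268.3] [ 0.4685 -0.0493  0.0534]
white [333, 265, 20, 12, 183] [342.5, 270.5] [ 0.5693 -0.078   0.0406]
white [307, 354, 41, 31, 780] [326.4, 369.0] [ 0.4839 -0.2393  0.0405]
```

View pics/crop.png

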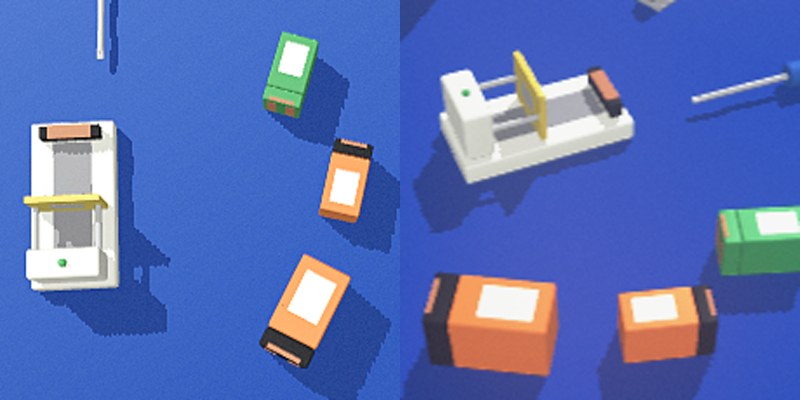

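The crop confirms the choice: the small orange pack has a plain end towards the robot and black copper contacts away from it, and the dock's gate is shut. Now I'll do the precise fits.

Run:
```python
from h import *
T=dict(np.load("top0.npz"));S=dict(np.load("side0.npz"))
def rect(P,nm):
    (c,s,a)=cv2.minAreaRect(P[:,:2].astype(np.float32)*1000)
    if s[0]<s[1]: s=s[::-1];a+=90
    a=(a+90)%180-90
    print(nm,len(P),np.round(c,1),np.round(s,1),round(a,2),"zmed",np.median(P[:,2]).round(4))
print("tri label",tri(T,(362.7,257.3),S,(342.5,270.5)),"tri stop copper",tri(T,(203.6,225.3),S,(321,175.6)))
C=[]
for c,n in((T,"top"),(S,"side")):
    W=cloud(c).reshape(-1,3);W=W[~np.isnan(W[:,0])]
    sl=lambda xy,r,z0,z1:W[(np.linalg.norm(W[:,:2]-xy,axis=1)<r)&(W[:,2]>z0)&(W[:,2]<z1)]
    print(n)
    rect(sl((.575,-.085),.043,.034,.047),"pack top"); rect(sl((.575,-.085),.043,.008,.047),"pack all")
    rect(sl((.54,.165),.11,.008,.09),"dock all");rect(sl((.54,.165),.11,.013,.026),"bed slice")
    rect(sl((.617,.176),.036,.031,.04),"stop top");rect(sl((.548,.165),.045,.064,.08),"gate top");rect(sl((.49,.16),.035,.058,.072),"housing top")
    C.append(W)
```

```text
tri label (array([ 0.56945887, -0.07866893,  0.04148231]), np.float64(0.0013159930481823213)) tri stop copper (array([0.61720186, 0.17537665, 0.03657381]), np.float64(0.0014921932232864778))
top
pack top 959 [580.  -80.9] [68.5 36. ] -11.44 zmed 0.0394
pack all 1025 [579.9 -80.8] [68.7 36. ] -11.52 zmed 0.0392
dock all 4750 [554.2 169.9] [156.2  77.9] 3.92 zmed 0.0211
bed slice 2926 [554.3 170. ] [156.2  77.6] 3.92 zmed 0.0197
stop top 272 [618.5 174.4] [55.8 13.2] -84.88 zmed 0.0351
gate top 214 [528.2 168.3] [65.3 49.6] -86.19 zmed 0.0689
housing top 704 [493.9 164.7] [60.6 26.4] -85.88 zmed 0.0655
side
pack top 741 [579.6 -80.9] [68.3 37.6] -11.42 zmed 0.0402
pack all 1124 [579.5 -81. ] [68.3 37.9] -11.42 zmed 0.0392
dock all 2590 [552.8 169.9] [154.6  81.5] 4.64 zmed 0.022
bed slice 1372 [552.8 169.9] [154.6  81.5] 4.64 zmed 0.0206
stop top 127 [617.8 175. ] [58.5 13.7] -84.17 zmed 0.0356
gate top 101 [528.  168.1] [66.6 48.9] -86.37 zmed 0.0696
housing top 313 [493.8 163.7] [62.2 26.6] -86.35 zmed 0.066
```

```bash
cat >> h.py <<'E'
def rot(deg,flip=False): return (R.from_euler("z",deg+180*flip,degrees=True)*R.from_euler("x",180,degrees=True)).as_rotvec()
PACK=np.array([.5798,-.0809]);PYAW=-11.45
DYAW=4.1;D0=np.array([.6122,.1741])
def dk(x,y,z):
    a=np.deg2rad(DYAW);c,s=np.cos(a),np.sin(a)
    return np.array([D0[0]+c*x-s*y,D0[1]+s*x+c*y,z+.020])
GO=.006   # TCP height above the pack's underside: grasp point 25 mm up
E
python3 - <<'E'
from h import *
from cell import manip,cams,inverse_kinematics as ik
q={}
for f in(0,1):
    q[f]=[ik([*PACK,.12],rot(PYAW,f)),ik(dk(-18,0,.13)*1 if 0 else dk(-.018,0,.13),rot(DYAW,f))]
    print(f,[None if a is None else np.round(a,2) for a in q[f]])
f=min((f for f in q if all(a is not None for a in q[f])),key=lambda f:max(abs(a[5]) for a in q[f]))
print("flip",f);open("flip","w").write(str(f))
manip.move_pose([*PACK,.12],rot(PYAW,f))
manip.set_gripper(.064)
manip.move_linear([*PACK,GO],rate=.12)
print(manip.state()["contact_force"])
manip.set_gripper(.02,force=40)
s=manip.state();print(s["clock"],s["gripper_width"],s["grasp_force"],s["tool_pos"])
manip.move_linear([*PACK,.14],rate=.15)
manip.move_pose(dk(-.016,0,.12),rot(DYAW,f))
s=manip.state();print(s["clock"],s["gripper_width"],s["grasp_force"],s["tool_pos"],dk(-.016,0,.12))
for n in("top","side"):
    c=cams.capture(n);np.savez(f"{n}1.npz",**c);cv2.imwrite(f"pics/{n}1.png",c["image"])
t=cv2.imread("pics/top1.png")[130:380,130:380];b=cv2.imread("pics/side1.png")[60:310,200:450]
cv2.imwrite("pics/held.png",cv2.resize(np.hstack([t,b]),(800,400)))
E
```

```text
0 [array([-0.18,  0.17,  1.89, -0.  ,  1.08,  1.59]), array([0.24, 0.2 , 1.79, 0.  , 1.15, 1.74])]
1 [array([-0.18,  0.17,  1.89,  0.  ,  1.08, -1.55]), array([ 0.24,  0.2 ,  1.79,  0.  ,  1.15, -1.4 ])]
flip 1
[-0.15668685  1.40655867 -0.14902967]
4.9833 0.03424341602160276 40.00057518482208 [ 0.58005633 -0.08095693  0.00638487]
7.025 0.03474407560692481 39.9988728761673 [0.59605879 0.17194197 0.13944889] [0.59624095 0.17295604 0.14      ]
```

View pics/held.png

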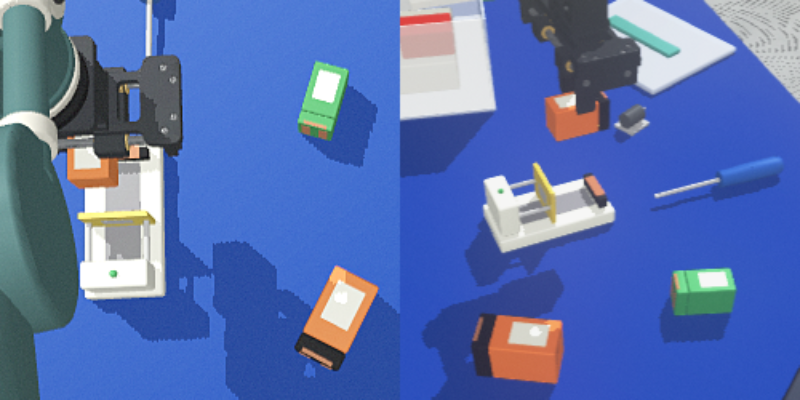

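The pack is held level above the dock, contacts towards the stop (side crop about (575,115)). I'll measure where it sits in the hand before pushing.

Run:
```python
from h import *
a=np.deg2rad(DYAW)
for n in("top","side"):
    c=dict(np.load(n+"1.npz"));W=cloud(c)
    h=cv2.cvtColor(c["image"],cv2.COLOR_BGR2HSV);m=cv2.inRange(h,(3,100,60),(16,255,255))>0
    P=W[m];P=P[(P[:,2]>.1)&(P[:,2]<.2)&(np.abs(P[:,1]-.17)<.06)]
    d=P[:,:2]-D0;x=d[:,0]*np.cos(a)+d[:,1]*np.sin(a);y=-d[:,0]*np.sin(a)+d[:,1]*np.cos(a)
    p=lambda v:np.percentile(v,[1,5,50,95,99]).round(4)
    print(n,len(P),"x",p(x),"y",p(y),"z",p(P[:,2]))
    s=(P[:,2]<.168)&(x>-.047)
    if n=="side": # side face yaw and underside slope
        print("yaw of side face rel dock",np.rad2deg(np.polyfit(x[s],y[s],1)[0]),s.sum())
        bins=np.linspace(-.045,-.005,9);print("underside",[P[(x>b)&(x<b+.005),2].min().round(4) for b in bins if ((x>b)&(x<b+.005)).any()],"top",[P[(x>b)&(x<b+.005),2].max().round(4) for b in bins if ((x>b)&(x<b+.005)).any()])
```

```text
top 475 x [-0.0509 -0.0505 -0.0457 -0.0283 -0.0236] y [-0.0192 -0.0188 -0.0053  0.015   0.0161] z [0.1372 0.1404 0.1707 0.1742 0.1753]
side 586 x [-0.051  -0.0504 -0.0344 -0.0016  0.0012] y [-0.0279 -0.0204 -0.0177  0.0119  0.0154] z [0.1364 0.1382 0.1567 0.1742 0.1757]
yaw of side face rel dock 0.06702428177371884 331
underside [np.float64(0.1364), np.float64(0.1359), np.float64(0.1365), np.float64(0.1347), np.float64(0.1382), np.float64(0.1354), np.float64(0.1372), np.float64(0.1357), np.float64(0.1379)] top [np.float64(0.1754), np.float64(0.1756), np.float64(0.1744), np.float64(0.1742), np.float64(0.1743), np.float64(0.1734), np.float64(0.1697), np.float64(0.1871), np.float64(0.1654)]
```

Run:
```python
from h import *
from cell import manip,cams
f=int(open("flip").read())
p=lambda t:(lambda s:print(t,round(s["clock"],2),np.round(s["tool_pos"],4),np.round(s["contact_force"],1),round(s["gripper_width"],4),round(s["grasp_force"],1)))(manip.state())
p("0")
manip.move_linear(dk(-.016,.001,.0275),rate=.1);p("down")
manip.move_linear(dk(-.046,.001,.0275),rate=.05);manip.dwell(.3);p("pushed")
print("target",dk(-.046,.001,.0275))
for n in("top","side"):
    c=cams.capture(n);np.savez(f"{n}2.npz",**c);cv2.imwrite(f"pics/{n}2.png",c["image"])
t=cv2.imread("pics/top2.png")[170:350,130:310];b=cv2.imread("pics/side2.png")[90:270,220:400]
cv2.imwrite("pics/push.png",cv2.resize(np.hstack([t,b]),(800,400)))
```

```text
0 7.12 [0.5963 0.1713 0.1397] [-0.   0.2 -2.1] 0.035 40.0
down 8.2 [0.597  0.1742 0.0484] [ 0.5  0.6 -1.2] 0.0348 40.0
pushed 9.25 [0.5696 0.1723 0.0496] [ 7.1 -0.4 -1.4] 0.0343 40.0
target [0.56624623 0.17180856 0.0475    ]
```

View pics/push.png

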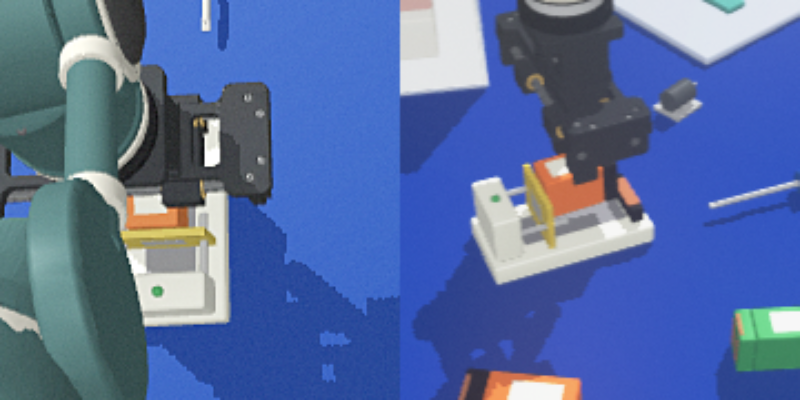

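The gate is pushed back: 7.1 N of spring force means about 15 mm, and the pack hangs level clear of the stop. I'll push slightly further, then lower with force feedback.

Run:
```python
from h import *
from cell import manip,cams
def p(t):
    s=manip.state();print(t,round(s["clock"],2),np.round(s["tool_pos"],4),np.round(s["contact_force"],1),round(s["gripper_width"],4),round(s["grasp_force"],1));return s
manip.move_linear(dk(-.049,.001,.0275),rate=.05);manip.dwell(.2);p("push")
manip.move_linear(dk(-.049,.001,.011),rate=.04);p("z11")
for z in(.008,.006,.004,.002,.0):
    manip.move_linear(dk(-.049,.001,z),rate=.03);manip.dwell(.15);s=p(z)
    if s["contact_force"][2]>6: break
for n in("top","side"):
    c=cams.capture(n);np.savez(f"{n}3.npz",**c);cv2.imwrite(f"pics/{n}3.png",c["image"])
t=cv2.imread("pics/top3.png")[170:350,130:310];b=cv2.imread("pics/side3.png")[90:270,220:400]
cv2.imwrite("pics/low.png",cv2.resize(np.hstack([t,b]),(800,400)))
```

```text
push 9.8 [0.567  0.1721 0.0498] [ 8.7  0.3 -1.2] 0.0344 40.0
z11 10.37 [0.5672 0.1725 0.0333] [ 7.6  0.8 -2. ] 0.0346 40.0
0.008 10.77 [0.5674 0.1725 0.0306] [ 7.5  1.  -1.4] 0.0341 40.0
0.006 11.17 [0.5676 0.1726 0.0288] [7.7 0.3 0.1] 0.0345 40.0
0.004 11.57 [0.5677 0.1726 0.0269] [ 8.1  1.  -0.6] 0.0344 40.0
0.002 11.97 [0.5681 0.1727 0.0263] [ 4.7 -1.2  7.1] 0.0351 40.0
```

View pics/low.png

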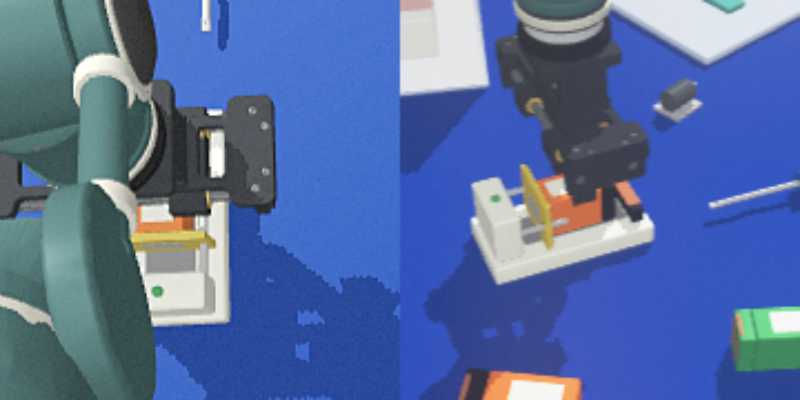

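The pack is on the bed: TCP is 6.3 mm above it, as at the pick, with 7 N of contact force, and the contacts end is behind the stop. Releasing now.

Run:
```python
from h import *
from cell import manip,cams
manip.set_gripper(.056);manip.dwell(.4)
s=manip.state();print(s["clock"],s["contact_force"].round(1) if hasattr(s["contact_force"],"round") else s["contact_force"],s["gripper_width"])
q=np.array(s["tool_pos"]);q[2]=.17
manip.move_linear(q,rate=.1)
j=np.array(manip.state()["joint_pos"]);j[0]=1.0;manip.set_joints(j);manip.dwell(.3)
a=np.deg2rad(DYAW)
for n in("top","side"):
    c=cams.capture(n);cv2.imwrite(f"pics/{n}4.png",c["image"]);W=cloud(c)
    h=cv2.cvtColor(c["image"],cv2.COLOR_BGR2HSV)
    W[np.isnan(W)]=9
    d=W[...,:2]-D0;x=d[...,0]*np.cos(a)+d[...,1]*np.sin(a);y=-d[...,0]*np.sin(a)+d[...,1]*np.cos(a)
    near=(abs(x+.04)<.06)&(abs(y)<.05)
    top=near&(W[...,2]>.054)&(W[...,2]<.0655)&(x>-.066)
    r=cv2.minAreaRect(np.stack([x[top],y[top]],1).astype(np.float32)*1000)
    print(n,"top rect (dock mm)",r,"z",np.median(W[top][:,2]))
    A=np.c_[x[top],y[top],np.ones(top.sum())];print(" slope deg",np.rad2deg(np.linalg.lstsq(A,W[top][:,2],rcond=None)[0][:2]))
    ye=near&(cv2.inRange(h,(20,120,80),(33,255,255))>0)&(W[...,2]>.06);print(" gate x",np.percentile(x[ye],[5,50,95]))
    c0=dict(np.load(n+"0.npz"))
print(manip.state()["clock"])
t=cv2.imread("pics/top4.png")[170:350,130:310];b=cv2.imread("pics/side4.png")[90:270,220:400]
cv2.imwrite("pics/fin.png",cv2.resize(np.hstack([t,b]),(800,400)))
```

```text
12.9667 [-0.9 -0.3 -0.5] 0.05666116809241683
top top rect (dock mm) ((-32.58120346069336, 1.5941314697265625), (66.71570587158203, 36.5137825012207), 0.4179236888885498) z 0.059788844193088
 slope deg [-0.76341098  0.59708871]
 gate x [-0.07382485 -0.07321522 -0.06784122]
side top rect (dock mm) ((-32.136024475097656, 1.9226970672607422), (64.5130844116211, 39.387752532958984), 2.1406548023223877) z 0.06066633851098391
 slope deg [-0.52649008  3.55985699]
 gate x [-0.07404276 -0.07283244 -0.06917707]
16.5833
```

View pics/fin.png

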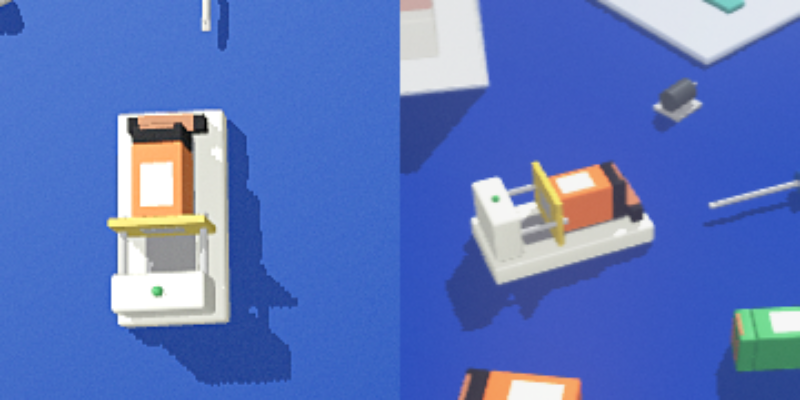

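The pack is clamped straight, level and on the bed (top face 60 mm above the table, about 2 mm off the dock's midline). Its contacts are against the stop and the arm is clear.

```bash
python3 -c "
from cell import order
print(order.close_job())"
```

```text
the job is handed in; nothing more can be done
None
```

The job is handed in: the small orange pack is clamped level in the dock with its contacts against the stop, the grey pack was left alone, and it took about 17 s; the hand-in call returned no verdict.

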